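Lap the curved track with the sprung shoe

ROBOT

A 7-joint arm with a two-finger parallel gripper is mounted at the origin on the work surface. World frame = base frame: x ahead of the robot, y to its left, z up, the work surface at z = 0. Lengths are in m, angles in rad, forces in N, time in s.
With the tool pointing down it reaches from about 0.425 to 0.925 m from the base axis. Payload 6.8 kg.
Tool frame: the origin (TCP) lies at the very end of the fingers, on their centre line; the grasp point (between the pads) lies 19 mm behind it; z points along the fingers, y is the line along which they close (so a half turn about z gives the same grasp; the last joint's range is limited). The gripper opens to 88 mm and grips with 3 to 60 N. Pads are 20 mm wide; open, the fingers measure 115 mm over their backs; the gripper's body (75 mm by 178 mm) begins 61 mm behind the grasp point.
Start: joints at [-1.246, 0.477, 0.022, 1.555, -0.011, 1.109, -0.083], TCP at [0.283, 0.613, 0.223] pointing down, gripper open.
Joint ranges: [-2.96, 2.96], [-0.34, 2.1], [-1.41, 1.46], [0.24, 2.44], [-1.37, 4.51], [0.17, 1.92], [-2.96, 2.96]. Speed limits (rad/s): [2.39, 2.39, 3.14, 3.14, 3.14, 3.14, 3.14].

INTERFACE

Orientations are given as a unit quaternion [w, x, y, z].
In Python, from cell import ctrl gives the robot as it stands. The module is installed in compiled form; this text tells all that it offers.
- The arm moves only by the tool drive_tool, never from a script. Its argument "rows" is a list of rows, each an object of numbers: "ax", "ay", "az": the turn, a rotation vector about the tool's x, y, z in rad; "tx", "ty", "tz": the shift along the tool's x, y, z in mm; "hand": the opening, from 0 (shut) to 1 (fully open). A call has exactly 5 rows; each row is the pose to reach, as a shift and turn from the pose commanded when the call began, along the tool's axes at that moment; what a row does not reach only later rows make up. A row lasts 1/8 s, in which the tool goes at most 62.5 mm and 10.7 degrees, less where a joint would pass 70% of its speed; a pose out of reach is approached as far as the arm can. A call with a gripper value outside its range is refused whole. The fingers move at their own pace and stop on an object; the grip force is fixed at half the most. Time passes only in rows, so rows that repeat a pose let the fingers close, or fill a call up. It gives the time, the measured TCP pose, the force, the opening and the grip force at its end, in the units of the state.
- ctrl.observe(): the state, without advancing time (a new reading comes with each control period).
- ctrl.grab_frame(name): name is "scene" or "top" or "wrist"; returns a dict with "image" (480x640x3 uint8, red, green, blue), "K" (3x3 intrinsics, pixels), "distortion" ([k1, k2, p1, p2, k3] as OpenCV has them; the pictures are not rectified), "R" (3x3) and "t" (3): a world point X has camera coordinates R X + t. Camera axes: x right, y down, z forward; pixel columns grow to the right and rows downward; lengths in m; the calibration is good to about 2 mm. A picture is of the moment at which its call begins. There is no depth.
- ctrl.finish_job(): hands the job in; it is judged then, once.
The state is a dict: "t": time; "qpos": joint angles; "joint_vel": joint speeds; "joint_torque": joint torques, N m; "eef_pos": TCP position; "eef_rot": TCP orientation; "force": force on the tool from outside, world axes, zero at the start; "moment": the same for the moment, N m; "grip_width": opening from 0.0 (shut) to 1.0 (fully open); "grip_force": force on a finger pad.
Only numpy, scipy, OpenCV 4.12 (cv2) and the standard library are available. Lean on these libraries where they do the work, as an engineer would, in place of code of your own. Each camera call takes 0.05 s, during which the arm holds its last target. There are 200 camera calls.

TASK

Take the sprung handle of the heavy lapping shoe and push the shoe along the whole curved track, over the crest and down to the far stop, keeping your push through the handle's spring between 1.6 and 4.6 N (spring pressed by 20 to 57 mm) all the way from just after the start until about 5 cm before the far stop. Let it come gently to rest against that stop, then let go, leaving the other parts on the bench alone.

Things in the scene. Friction and masses are not known exactly. Their poses are not given: they have to be found in the camera images.
- track: Fixed steel track bent to an arc of 250 mm radius (centre line) on green feet, a stop at each end. Origin: on the bench top under the middle of the track; x points away from the arc's centre, which lies on the bench top 250 mm along -x; z up. The track's top is 45 mm above a plane through the arc's centre that slopes by 0.082 rad, rising towards 0.10 rad left of x.
- crest (a point): Highest point of the track's top surface, at shoe = 0.75 rad. The track rises about 5.5 mm from the start to here and falls about 3 mm to the far stop. The slope pushes the shoe back with nominally 4.0 N x sin(0.75 - shoe): 2.7 N back at the start, none here, 2.1 N forwards at the far stop.
- shoe (a joint): Angle (rad) of the shoe round the arc's centre: 0 at the start stop (right end seen from the robot, -0.65 rad from the track's x axis), growing counter-clockwise seen from above, 1.30 at the far stop (+0.65 rad). 1 rad is 250 mm of track. Viscous drag of the oil film, nominally 22 N per m/s; no dry friction, so the shoe coasts and rolls downhill by itself.
- block (a point): Centre of the top face of the lapping shoe, a steel block 110 mm long, 75 mm wide and 56 mm high that rides captive on the track with an aluminium bar along its top. Nominal mass with handle 5.0 kg; the true mass is 10% less to 25% more. x points outwards from the arc's centre, y in the direction of travel.
- handle (a joint): How far (m) the handle is pushed forwards, in the direction of travel, against its spring on top of the shoe: 0 at rest against its back stop, at most 0.075. Spring 80 N/m: 0.020 is 1.6 N, 0.0575 is 4.6 N; aim for the middle. Two black lines across the aluminium bar mark 20 and 57.5 mm: the front edge of the handle's black foot must stay between them.
- grip (a point): Point to grip, on the axis of the handle: an upright black round post, 26 mm thick, 60 mm tall, turning freely on its axis, on a black foot 40 x 34 mm. 20 mm below its top, 40 mm above the foot, 166 mm above the sloping plane. x outwards, y in the direction of travel. From the arc's centre: 250 mm out and (-28 mm + handle) along the tangent (63 mm above block).
- screw_a: Steel socket screw standing on its 20 mm head, 57 mm tall, loose beyond the track. Origin under its head. Leave it alone.
- screw_b: A second screw of the same size standing near the first. Leave it alone.
- coupling: Aluminium coupling ring, 60 mm outer diameter, 40 mm high, lying loose to the left. Origin under its centre. Leave it alone.
- pillow: Green pillow-block bearing, foot 60 x 130 mm, about 97 mm tall, loose to the right. Origin under its centre. Leave it alone.

How it is judged:
By the outcome, as a careful person would: the job done as asked, in the order asked, and still so for the second after the job is handed in, with the robot touching nothing.
It also fails if it takes over 38 s, if anything falls off the work surface, if the arm or the gripper's body presses on something with over 40 N, if the wrist force passes 120 N, or if a joint passes its speed limit or range.

## Working session

There is one attempt and no reset: what is moved stays moved. The work goes in short steps, Python scripts to look and compute and a tool call to move; the robot and the scene stay as the last step left them, time stands still between calls to the robot, and variables do not carry over. Pictures are saved under pics/ and viewed, at most 10 in all, crops included, and the job is handed in when it is done.

Besides the shell and the picture viewer there is one more tool, called after "Emit:" in YAML: its name, and indented under it one key for each argument. drive_tool: Moves the arm, as the interface text tells. Its arguments: {"type":"object","properties":{"rows":{"type":"array","items":{"type":"object","properties":{"ax":{"type":"number"},"ay":{"type":"number"},"az":{"type":"number"},"tx":{"type":"number"},"ty":{"type":"number"},"tz":{"type":"number"},"hand":{"type":"number"}}}}},"required":["rows"]}

```bash
mkdir -p pics; cat > h.py <<'E'
import numpy as np, cv2
from cell import ctrl
def grab(n,save=None):
    f=ctrl.grab_frame(n)
    if save: cv2.imwrite('pics/'+save,f['image'][:,:,::-1])
    return f
def ray(f,uv):
    p=cv2.undistortPoints(np.array([[uv]],float),f['K'],np.array(f['distortion']))[0,0]
    R=np.array(f['R']);t=np.array(f['t'])
    return -R.T@t, R.T@np.array([p[0],p[1],1])
def onz(f,uv,z):
    c,d=ray(f,uv); return c+d*(z-c[2])/d[2]
def proj(f,X):
    R=np.array(f['R']);r,_=cv2.Rodrigues(R)
    return cv2.projectPoints(np.atleast_2d(np.array(X,float)),r,np.array(f['t'],float),f['K'],np.array(f['distortion']))[0][:,0]
E
python3 - <<'E'
from h import *
for n in('scene','top'):
    f=grab(n,n+'0.png'); R=np.array(f['R']);print(n,-R.T@f['t'],R[2],f['K'][0][0])
s=ctrl.observe();print(s['t'],s['eef_pos'],s['eef_rot'],s['force'],s['grip_width'])
E
```

```text
scene [1.55084021 0.61609567 1.3941746 ] [-0.56894014 -0.37512706 -0.73183796] 579.4766217140336
top [ 0.39761462 -0.01697954  1.86448951] [ 0.09920725 -0.01328671 -0.99497808] 551.4837247411931
0.1 [0.28284933 0.61227259 0.22177299] [-1.25963747e-04  2.14681788e-01  9.76683698e-01 -8.17795356e-04] [-0.07446947 -0.20660526 -0.91059606] 1.0033077255889042
```

View pics/scene0.png

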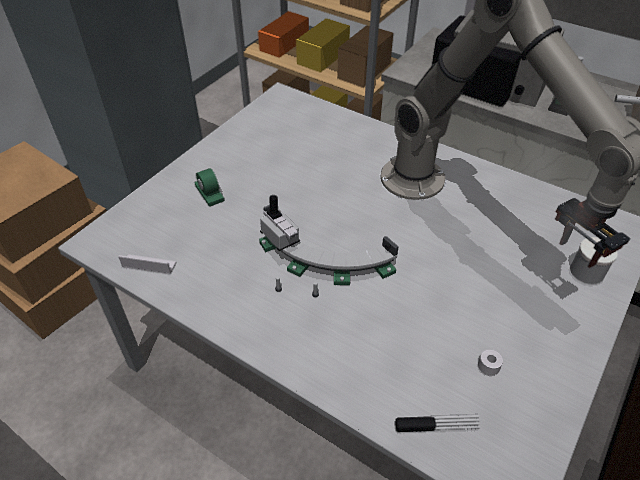

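View pics/top0.png

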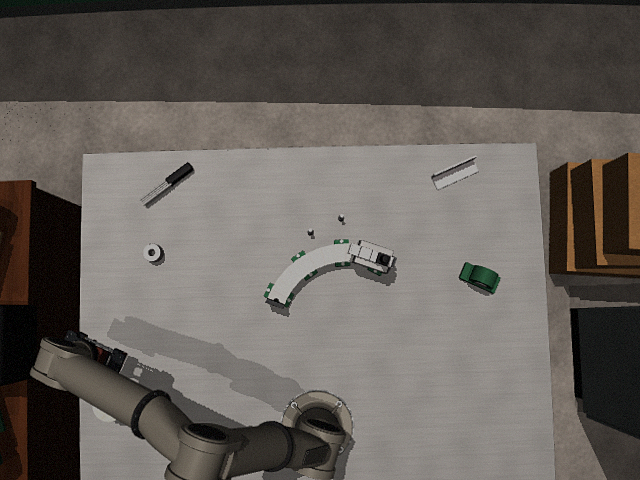

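The scene view shows the shoe at the right end, handle post at about (273,205), track running to a stop at (390,245). In the top view the post is at (384,259) and the far stop at (280,302). Next, enlarged crops for measuring.

```bash
python3 - <<'E'
import cv2
a=cv2.imread('pics/top0.png')[225:325,250:410];cv2.imwrite('pics/topc.png',cv2.resize(a,None,fx=5,fy=5,interpolation=cv2.INTER_CUBIC))
a=cv2.imread('pics/scene0.png')[185:295,250:410];cv2.imwrite('pics/scenec.png',cv2.resize(a,None,fx=5,fy=5,interpolation=cv2.INTER_CUBIC))
E
```

```text
(no output)
```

View pics/topc.png

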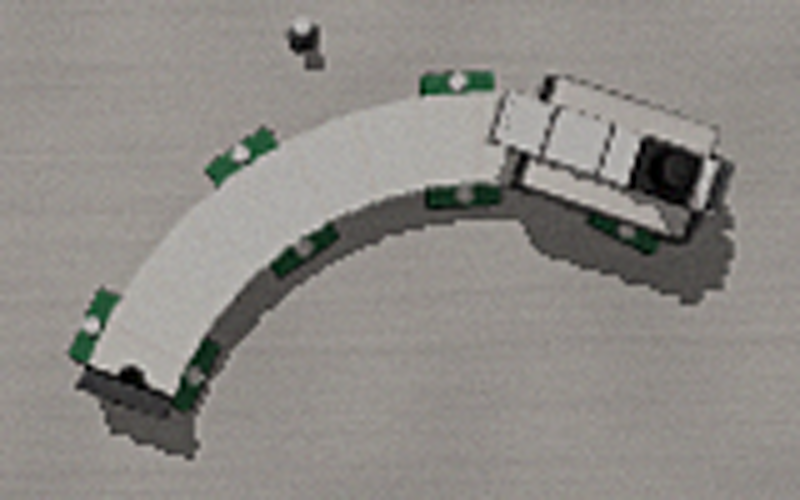

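View pics/scenec.png

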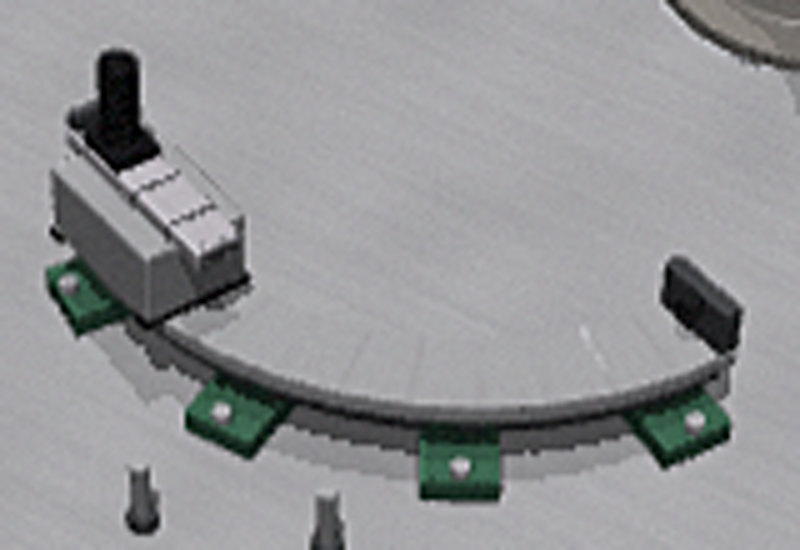

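```bash
python3 - <<'E'
from h import *
from scipy.optimize import least_squares
f=grab('top');g=grab('scene')
im=cv2.cvtColor(f['image'],cv2.COLOR_RGB2GRAY)
cp=lambda u,v:(249.6+u/5,224.6+v/5)
cs=lambda u,v:(249.6+u/5,184.6+v/5)
m=((cv2.GaussianBlur(im,(3,3),0)>172)*255).astype(np.uint8)
cc=cv2.findContours(m,cv2.RETR_EXTERNAL,cv2.CHAIN_APPROX_NONE)[0]
c=[k for k in cc if cv2.pointPolygonTest(k,cp(200,250),False)>=0][0][:,0].astype(float)
print(len(c),c.min(0),c.max(0))
c=c[c[:,0]<346]
# post across two views
def tri(a,b):
    c1,d1=ray(f,a);c2,d2=ray(g,b);d1/=np.linalg.norm(d1);d2/=np.linalg.norm(d2)
    s=np.linalg.lstsq(np.c_[d1,-d2],c2-c1,rcond=None)[0]
    p,q=c1+s[0]*d1,c2+s[1]*d2;return (p+q)/2,np.linalg.norm(p-q)
print('posttop',tri(cp(679,164),cs(118,56)))
# iterative fit
C=np.array([.42,0.0]);ph=.3
def z(p,C,a): return .045+.082*((p[...,0]-C[0])*np.cos(a+.1)+(p[...,1]-C[1])*np.sin(a+.1))
def at(uv,C,a,dz=0):
    zz=.06
    for _ in range(4):
        P=onz(f,uv,zz+dz); zz=z(P,C,a)
    return P
for it in range(6):
    P=np.array([at(u,C,ph) for u in c]);
    r=np.hypot(*(P[:,:2]-C).T) if it else None
    if it==0:
        # initial circle from all: centre with two radii by assignment
        res=least_squares(lambda v:np.abs(np.hypot(P[:,0]-v[0],P[:,1]-v[1])-.25)-v[2],[.42,0,.035],loss='soft_l1',f_scale=.002)
    else:
        res=least_squares(lambda v:np.abs(np.hypot(P[:,0]-v[0],P[:,1]-v[1])-.25)-v[2],[*C,res.x[2]],loss='soft_l1',f_scale=.001)
    C=res.x[:2]
    # heading from post axis top: post top is 186 above plane => dz=.141
    T=at(cp(679,164),C,ph,.141)
    d=T[:2]-C; ph=np.arctan2(d[1],d[0])+np.arctan2(.028,.25)+.65
    print(C,res.x[2],ph,np.median(np.abs(res.fun)),'T',T,'r',np.hypot(*d),np.hypot(.25,.028))
for n,uv,dz in(('far stop base ends',cp(180,392),0),('o',cp(92,366),0)):
    Q=at(uv,C,ph,dz);d=Q[:2]-C;print(n,Q,np.hypot(*d),np.arctan2(d[1],d[0])-ph)
for u in [(92,325),(240,153),(457,80),(196,376),(306,246),(463,195),(627,231)]:
    Q=onz(f,cp(*u),.012);d=Q[:2]-C;print('bolt',np.hypot(*d),np.arctan2(d[1],d[0])-ph)
E
```

```text
Traceback (most recent call last):
IndexError: list index out of range
```

```bash
cat > fit.py <<'E'
from h import *
from scipy.optimize import least_squares
f=grab('top');g=grab('scene')
im=cv2.cvtColor(f['image'],cv2.COLOR_RGB2GRAY)
cp=lambda u,v:(249.6+u/5,224.6+v/5)
cs=lambda u,v:(249.6+u/5,184.6+v/5)
im=cv2.GaussianBlur(im,(3,3),0)
hi=im[270:276,290:298].mean();lo=im[240:250,262:280].mean();print(hi,lo)
m=((im>(hi+lo)/2)*255).astype(np.uint8)
cc=cv2.findContours(m,cv2.RETR_EXTERNAL,cv2.CHAIN_APPROX_NONE)[0]
c=[k for k in cc if cv2.pointPolygonTest(k,(294,273),False)>=0][0][:,0].astype(float)
print(len(c),c.min(0),c.max(0))
c=c[c[:,0]<346]
def tri(a,b):
    c1,d1=ray(f,a);c2,d2=ray(g,b);d1/=np.linalg.norm(d1);d2/=np.linalg.norm(d2)
    s=np.linalg.lstsq(np.c_[d1,-d2],c2-c1,rcond=None)[0]
    p,q=c1+s[0]*d1,c2+s[1]*d2;return (p+q)/2,np.linalg.norm(p-q)
print('posttop',tri(cp(679,164),cs(118,56)))
C=np.array([.42,0.0]);ph=.3;w=.035
def z(p,C,a): return .045+.082*((p[...,0]-C[0])*np.cos(a+.1)+(p[...,1]-C[1])*np.sin(a+.1))
def at(uv,C,a,dz=0):
    zz=.06
    for _ in range(4):
        P=onz(f,uv,zz+dz); zz=z(P,C,a)
    return P
for it in range(6):
    P=np.array([at(u,C,ph) for u in c])
    res=least_squares(lambda v:np.abs(np.hypot(P[:,0]-v[0],P[:,1]-v[1])-.25)-v[2],[*C,w],loss='soft_l1',f_scale=.001)
    C=res.x[:2];w=res.x[2]
    T=at(cp(679,164),C,ph,.141)
    d=T[:2]-C; ph=np.arctan2(d[1],d[0])+np.arctan2(.028,.25)+.65
    print(C,w,ph,np.median(np.abs(res.fun)),'T',T,'r',np.hypot(*d),np.hypot(.25,.028))
for n,uv,dz in(('stop in',cp(180,392),0),('stop out',cp(92,366),0)):
    Q=at(uv,C,ph,dz);d=Q[:2]-C;print(n,Q,np.hypot(*d),np.arctan2(d[1],d[0])-ph)
for u in [(92,325),(240,153),(457,80),(196,376),(306,246),(463,195),(627,231)]:
    Q=onz(f,cp(*u),.012);d=Q[:2]-C;print('bolt',np.hypot(*d),np.arctan2(d[1],d[0])-ph)
E
python3 fit.py
```

```text
170.77083333333334 148.1611111111111
198 [269. 244.] [349. 302.]
posttop (array([ 0.53648981, -0.22102525,  0.20729893]), np.float64(0.004916801692809512))
[ 0.4331954  -0.02446859] 0.11112766486945273 -0.3231790055195336 0.019524117177999636 T [ 0.5394616  -0.22559088  0.18760367] r 0.2274701861168498 0.2515631133532895
[ 0.43333983 -0.02375074] 0.11130610181650767 -0.3259931378052521 0.019598641406337353 T [ 0.53857752 -0.22429068  0.19805509] r 0.22647569787915098 0.2515631133532895
[ 0.43334209 -0.02374756] 0.11130759544971705 -0.32601144285687944 0.019599731171401805 T [ 0.5385742  -0.2242858   0.19809432] r 0.226471599944138 0.2515631133532895
[ 0.43334257 -0.02374716] 0.1113080693329844 -0.32601415567293746 0.01959980260444992 T [ 0.53857418 -0.22428578  0.19809455] r 0.2264716982719281 0.2515631133532895
[ 0.43334267 -0.0237471 ] 0.11130815538035915 -0.3260146532135946 0.019599829905909666 T [ 0.53857418 -0.22428577  0.19809458] r 0.22647169984386534 0.2515631133532895
[ 0.43334269 -0.02374709] 0.11130817142951424 -0.3260147466491885 0.019599836411074767 T [ 0.53857418 -0.22428577  0.19809458] r 0.22647169847682183 0.2515631133532895
stop in [0.40952287 0.09072133 0.040993  ] 0.11692050211781208 2.1019738807659123
stop out [0.42803883 0.14834807 0.04141375] 0.17217686954786565 1.9276206170376786
bolt 0.17574850411703616 1.7678053149242625
bolt 0.15407041506677033 0.8163385570505051
bolt 0.19677570483439188 -0.06640106112321681
bolt 0.10608386913714696 2.021783650437915
bolt 0.07785399687876814 0.7153870745866071
bolt 0.12918701000612007 -0.31272973759698985
bolt 0.20195814480966295 -0.8559278460178217
```

```bash
python3 - <<'E'
s=open('fit.py').read()
s=s.replace("C=np.array([.42,0.0]);ph=.3;w=.035","""B=np.array([onz(f,cp(*u),.012)[:2] for u in [(92,325),(240,153),(457,80),(196,376),(306,246),(463,195),(627,231)]])
r0=least_squares(lambda v:np.hypot(B[:,0]-v[0],B[:,1]-v[1])-np.r_[[v[2]]*3,[v[3]]*4],[.4,-.15,.3,.2])
print('bolts',r0.x,r0.fun)
C=r0.x[:2];ph=.5;w=.035""")
open('fit.py','w').write(s)
E
python3 fit.py
```

```text
170.75 148.22222222222223
196 [269. 244.] [349. 302.]
posttop (array([ 0.53648981, -0.22102525,  0.20729893]), np.float64(0.004916801692809512))
bolts [ 0.32805282 -0.10650247  0.28706509  0.20946962] [ 4.05527897e-05 -1.81751995e-04  1.41199205e-04 -1.25960991e-04
  4.21927582e-04 -3.83934912e-04  8.79683224e-05]
[ 0.32148357 -0.10812021] 0.02614256520466962 0.26941511300038123 0.0011042525892028393 T [ 0.53880943 -0.22463175  0.19531351] r 0.24658764706515626 0.2515631133532895
[ 0.32125609 -0.10780582] 0.02614210528763899 0.26981617580506906 0.0010861269544806783 T [ 0.53848353 -0.22415246  0.19916622] r 0.24642301349197065 0.2515631133532895
[ 0.32125568 -0.10780665] 0.02614195722322147 0.2698182095518566 0.001086030388155683 T [ 0.53848405 -0.22415321  0.19916015] r 0.24642379382529073 0.2515631133532895
[ 0.32125568 -0.10780665] 0.026141956240480674 0.2698182248429917 0.0010860296457580222 T [ 0.53848405 -0.22415322  0.19916012] r 0.24642379830877473 0.2515631133532895
[ 0.32125568 -0.10780665] 0.026141956240480674 0.2698182247768309 0.0010860296542021843 T [ 0.53848405 -0.22415322  0.19916012] r 0.24642379833994385 0.2515631133532895
[ 0.32125568 -0.10780665] 0.026141956240480674 0.269818224777117 0.0010860296541750948 T [ 0.53848405 -0.22415322  0.19916012] r 0.24642379833980899 0.2515631133532895
stop in [0.40941445 0.08974076 0.05759531] 0.21632602339223853 0.8812333426031593
stop out [0.42771731 0.14660089 0.06067993] 0.2757848428839187 0.9046523659731327
bolt 0.2913532552178148 0.8203748345747475
bolt 0.29331570189820017 0.29343583520320277
bolt 0.29403734094004635 -0.23985747598169152
bolt 0.2135758810262189 0.8197159525262248
bolt 0.2163464747748231 0.2830687678407024
bolt 0.21591893755537478 -0.2372084224191508
bolt 0.21485556703023437 -0.7688320338309137
```

```bash
cat > model.py <<'E'
from h import *
from scipy.spatial.transform import Rotation as Ro
def tilt(ph): 
    a=ph+.1; return Ro.from_rotvec(.082*np.array([np.sin(a),-np.cos(a),0]))
def pt(p,th,r,tg,h):   # th rel. to track x
    a=p[2]+th; v=np.array([r*np.cos(a)-tg*np.sin(a),r*np.sin(a)+tg*np.cos(a),h])
    return np.array([p[0],p[1],0])+tilt(p[2]).apply(v)
def unpt(p,X): return tilt(p[2]).inv().apply(np.asarray(X)-[p[0],p[1],0])
def onplane(p,f,uv,h): # local coords on plane at height h, then track-polar (r,th)
    c,d=ray(f,uv);n=tilt(p[2]).apply([0,0,1]);o=np.array([p[0],p[1],0])+n*h
    X=c+d*((o-c)@n)/(d@n);L=unpt(p,X);return X,np.hypot(L[0],L[1]),np.arctan2(L[1],L[0])-p[2]
E
python3 - <<'E'
import io,contextlib
with contextlib.redirect_stdout(io.StringIO()): exec(open('fit.py').read())
from model import *
bu=[(92,325),(240,153),(457,80),(196,376),(306,246),(463,195),(627,231)]
bth=[.795,.265,-.265,.795,.265,-.265,-.795]
def res(v,full=False):
    p=v[:3];o=[]
    e=[]
    for u in c:
        X,r,th=onplane(p,f,u,.045); 
        if abs(th)<.8: e.append((abs(r-.25)-v[3])*1e3/3)
        else: e.append(0.)
    o1=proj(f,pt(p,-.65,.25,-.028,.186))[0]-cp(679,164)
    o2=proj(g,pt(p,-.65,.25,-.028,.186))[0]-cs(118,57)
    b=[]
    for u,t,s in zip(bu,bth,[1]*3+[-1]*4):
        Q=onz(f,cp(*u),.012)[:2]-p[:2]; b+=[(np.hypot(*Q)-.25-s*v[4])*330,(np.arctan2(Q[1],Q[0])-p[2]-t)*80]
    if full: print('post',o1,o2,'b',np.round(b,2),'edge',np.median(np.abs(e)))
    return np.r_[np.array(e)/8,o1,o2,np.array(b)*.5]
s=least_squares(res,[.325,-.1065,.28,.026,.039],loss='soft_l1',f_scale=1.)
print(s.x);res(s.x,True)
p=s.x[:3];np.save('p.npy',p)
print('grip',pt(p,-.65,.25,-.028,.166),'stop th',onplane(p,f,cp(180,392),.045)[1:],onplane(p,f,cp(92,366),.045)[1:])
R0=Ro.from_quat(np.r_[ctrl.observe()['eef_rot'][1:],ctrl.observe()['eef_rot'][0]])
print(R0.as_matrix().round(3))
Rt=tilt(p[2])*Ro.from_matrix(np.c_[[-.908,.419,0],[.419,.908,0],[0,0,-1]])
print('rotvec tool',(R0.inv()*Rt).as_rotvec())
for h in(.147+.07,.147):
    X=pt(p,-.65,.25,-.028,h); print('shift mm',R0.inv().apply(X-ctrl.observe()['eef_pos'])*1e3)
E
```

```text
[ 0.3249774  -0.10600505  0.29742851  0.02631891  0.0386214 ]
post [0.20918608 1.02477271] [-1.40754919  1.10357793] b [-0.19  0.51  0.19  0.19  0.54 -0.66 -0.37  0.71  0.28 -0.6   0.25 -0.62
  0.36 -1.38] edge 0.30404626932658413
grip [ 0.53688601 -0.22408645  0.17886175] stop th (np.float64(0.21622848624446175), np.float64(0.8525875561661491)) (np.float64(0.27575967642176236), np.float64(0.8758956817503674))
[[-0.908  0.419 -0.   ]
 [ 0.419  0.908 -0.   ]
 [ 0.    -0.    -1.   ]]
rotvec tool [-0.06059841 -0.05535118 -0.00048177]
shift mm [-578.57264396 -656.30029259   -7.03703475]
shift mm [-582.44185681 -652.06223187   62.72734035]
```

Emit:
drive_tool:
  rows:
    - {"tx": -15,"ty": -20,"tz": -40}
    - {"tx": -570,"ty": -640,"tz": -40}
    - {"tx": -570,"ty": -640,"tz": -40}
    - {"tx": -570,"ty": -640,"tz": -40}
    - {"tx": -570,"ty": -640,"tz": -40}

```text
invalid input
```

Emit:
drive_tool:
  rows:
    - {"tx": -370,"ty": -416}
    - {"tx": -370,"ty": -416}
    - {"tx": -370,"ty": -416}
    - {"tx": -370,"ty": -416}
    - {"tx": -370,"ty": -416}

```text
invalid input
```

Emit:
drive_tool:
  rows:
    - {"ax": 0,"ay": 0,"az": 0,"tx": -15,"ty": -20,"tz": -40,"hand": 1}
    - {"ax": 0,"ay": 0,"az": 0,"tx": -570,"ty": -640,"tz": -40,"hand": 1}
    - {"ax": 0,"ay": 0,"az": 0,"tx": -570,"ty": -640,"tz": -40,"hand": 1}
    - {"ax": 0,"ay": 0,"az": 0,"tx": -570,"ty": -640,"tz": -40,"hand": 1}
    - {"ax": 0,"ay": 0,"az": 0,"tx": -570,"ty": -640,"tz": -40,"hand": 1}

```text
t: 1.12
eef_pos: [0.3621, 0.3473, 0.2629]
eef_rot: [0.0, 0.215, 0.977, 0.0]
force: [0.6, 0.1, 0.1]
grip_width: 0.996
grip_force: 0.0
```

Emit:
drive_tool:
  rows:
    - {"ax": 0,"ay": 0,"az": 0,"tx": -380,"ty": -425,"tz": 0,"hand": 1}
    - {"ax": 0,"ay": 0,"az": 0,"tx": -380,"ty": -425,"tz": 0,"hand": 1}
    - {"ax": 0,"ay": 0,"az": 0,"tx": -380,"ty": -425,"tz": 0,"hand": 1}
    - {"ax": 0,"ay": 0,"az": 0,"tx": -380,"ty": -425,"tz": 0,"hand": 1}
    - {"ax": 0,"ay": 0,"az": 0,"tx": -380,"ty": -425,"tz": 0,"hand": 1}

```text
t: 1.75
eef_pos: [0.4534, 0.0485, 0.2632]
eef_rot: [0.001, 0.215, 0.977, 0.001]
force: [1.5, 0.6, 0.7]
grip_width: 1.002
grip_force: 0.0
```

```bash
cat > rel.py <<'E'
from model import *
import sys
p=np.load('p.npy');s=ctrl.observe();q=s['eef_rot'];R0=Ro.from_quat([*q[1:],q[0]])
Rt=tilt(p[2])*Ro.from_matrix(np.c_[[-.908,.419,0],[.419,.908,0],[0,0,-1]])
X=pt(p,-.65,.25,-.028,float(sys.argv[1]))
print(s['t'],s['eef_pos'],X,'shift',R0.inv().apply(X-s['eef_pos'])*1e3,'rot',(R0.inv()*Rt).as_rotvec())
E
python3 rel.py .217
```

```text
1.75 [0.45335718 0.04853662 0.26315473] [ 0.53303428 -0.22570328  0.22969038] shift [-187.29132112 -215.60840608   33.32863705] rot [-0.05919018 -0.05455401 -0.00032186]
```

Emit:
drive_tool:
  rows:
    - {"ax": 0,"ay": 0,"az": 0,"tx": -187,"ty": -215,"tz": 5,"hand": 1}
    - {"ax": 0,"ay": 0,"az": 0,"tx": -187,"ty": -215,"tz": 10,"hand": 1}
    - {"ax": -0.03,"ay": -0.03,"az": 0,"tx": -187,"ty": -215,"tz": 20,"hand": 1}
    - {"ax": -0.06,"ay": -0.055,"az": 0,"tx": -187,"ty": -215,"tz": 25,"hand": 1}
    - {"ax": -0.06,"ay": -0.055,"az": 0,"tx": -187,"ty": -215,"tz": 25,"hand": 1}

```text
t: 2.38
eef_pos: [0.5319, -0.2271, 0.2376]
eef_rot: [0.034, 0.217, 0.975, 0.023]
force: [-0.1, 0.1, 0.4]
grip_width: 1.001
grip_force: 0.0
```

```bash
python3 rel.py .147; python3 -c "
from h import *
f=grab('wrist','w1.png');R=np.array(f['R']);print(-R.T@f['t'])
from model import *
p=np.load('p.npy')
print(proj(f,[pt(p,-.65,.25,-.028,.186),pt(p,-.65,.25,-.028,.126)]))"
```

```text
2.375 [ 0.53189137 -0.22708403  0.23763849] [ 0.53832097 -0.22348411  0.15992559] shift [6.56947917e-02 1.34954881e+00 7.80497826e+01] rot [-0.00129812  0.00097434 -0.0044576 ]
[ 0.45999038 -0.20417156  0.39482253]
[[325.21964989 265.3174138 ]
 [324.75528208 238.23945306]]
```

View pics/w1.png

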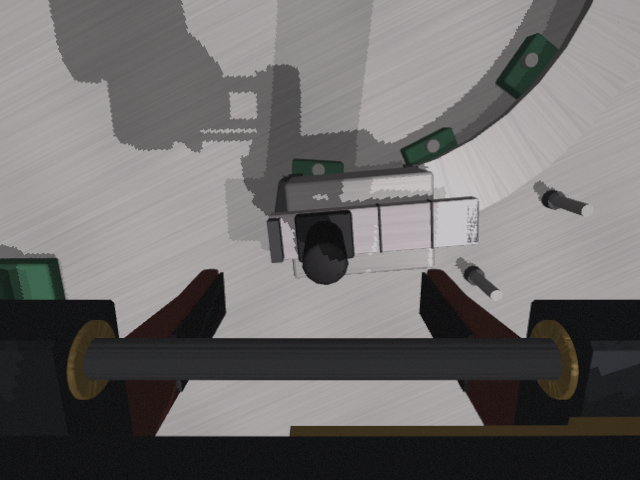

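The wrist view shows the post's top at (326,263), as predicted (325,265), between the fingers. The foot's front edge is near x=354 and the two marks near x=380 and 432. Descending and closing.

Emit:
drive_tool:
  rows:
    - {"ax": 0,"ay": 0,"az": 0,"tx": 0,"ty": 1,"tz": 40,"hand": 1}
    - {"ax": 0,"ay": 0,"az": 0,"tx": 0,"ty": 1,"tz": 77,"hand": 1}
    - {"ax": 0,"ay": 0,"az": 0,"tx": 0,"ty": 1,"tz": 77,"hand": 0}
    - {"ax": 0,"ay": 0,"az": 0,"tx": 0,"ty": 1,"tz": 77,"hand": 0}
    - {"ax": 0,"ay": 0,"az": 0,"tx": 0,"ty": 1,"tz": 77,"hand": 0}

```text
t: 3.05
eef_pos: [0.5397, -0.2203, 0.1628]
eef_rot: [0.035, 0.215, 0.976, 0.023]
force: [-0.3, 0.3, 0.5]
grip_width: 0.695
grip_force: 0.0
```

```bash
python3 rel.py .147; python3 -c "
from h import *
f=grab('wrist','w2.png')"
```

```text
3.05 [ 0.53969343 -0.22026145  0.1627945 ] [ 0.53832097 -0.22348411  0.15992559] shift [ 0.05428098 -3.66877948  2.65271734] rot [ 0.00016267  0.00257111 -0.0003743 ]
```

View pics/w2.png

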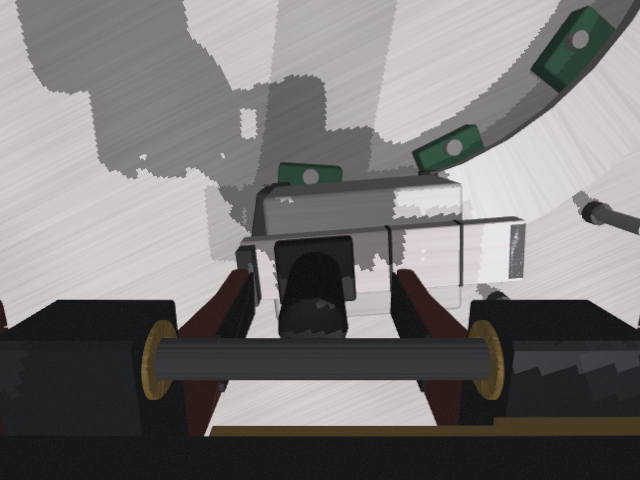

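The post stands between the pads (x≈315, pads at 250 and 395), with the fingers still closing. I'll re-centre by −3 mm and finish the grip.

Emit:
drive_tool:
  rows:
    - {"ax": 0,"ay": 0,"az": 0,"tx": 0,"ty": -3,"tz": 1,"hand": 0}
    - {"ax": 0,"ay": 0,"az": 0,"tx": 0,"ty": -3,"tz": 1,"hand": 0}
    - {"ax": 0,"ay": 0,"az": 0,"tx": 0,"ty": -3,"tz": 1,"hand": 0}
    - {"ax": 0,"ay": 0,"az": 0,"tx": 0,"ty": -3,"tz": 1,"hand": 0}
    - {"ax": 0,"ay": 0,"az": 0,"tx": 0,"ty": -3,"tz": 1,"hand": 0}

```text
t: 3.72
eef_pos: [0.5376, -0.2225, 0.1598]
eef_rot: [0.033, 0.215, 0.976, 0.023]
force: [-1.5, -0.7, 1.3]
grip_width: 0.289
grip_force: 30.0
```

```bash
cat > prof.py <<'E'
from model import *
p=np.load('p.npy')
def profile(f,post,th,h):
    """post: world grasp point; th: shoe angle rel. track x; mean grey along travel at height h above plane"""
    L=unpt(p,post);a=p[2]+th;t=np.array([-np.sin(a),np.cos(a),0]);r=np.array([np.cos(a),np.sin(a),0])
    u=np.arange(-.03,.1,.0005);o=np.array([-.009,-.006,-.003,0,.003,.006,.009])
    P=np.array([[np.r_[L[:2],h]+uu*t+oo*r for oo in o] for uu in u]).reshape(-1,3)
    W=np.array([p[0],p[1],0])+tilt(p[2]).apply(P)
    uv=proj(f,W).astype(np.float32)
    im=cv2.cvtColor(f['image'],cv2.COLOR_RGB2GRAY)
    v=cv2.remap(im,uv[:,0].copy(),uv[:,1].copy(),cv2.INTER_LINEAR).reshape(len(u),-1)
    return u,np.median(v,1),uv.reshape(len(u),-1,2)
def grasp(s):
    q=s['eef_rot'];return np.array(s['eef_pos'])-.019*Ro.from_quat([*q[1:],q[0]]).apply([0,0,1])
E
python3 rel.py .147; python3 - <<'E'
from prof import *
s=ctrl.observe();f=grab('wrist');G=grasp(s);print(s['grip_width'],s['force'],unpt(p,G))
for h in(.103,.108,.113,.118):
    u,v,uv=profile(f,G,-.65,h);print(h,' '.join('%d'%x for x in v[60::4]))
E
```

```text
3.725 [ 0.53755877 -0.22252968  0.15983777] [ 0.53832097 -0.22348411  0.15992559] shift [-1.09631812 -0.5422386  -0.06032143] rot [-0.00048063 -0.00032876 -0.00051081]
0.2886525861365252 [-1.48596331 -0.73368877  1.28149095] [ 0.22419493 -0.11164798  0.16593977]
0.103 21 20 20 22 21 31 34 35 35 36 28 128 127 163 219 218 184 127 126 125 97 72 156 165 236 236 236 236 234 221 221 221 221 221 221 222 222 222 222 222 116 160 222 222 223 237 238 237 237 237
0.108 21 20 21 22 23 26 35 35 35 37 37 127 127 127 219 219 200 126 126 126 35 147 179 236 237 237 237 236 222 222 222 221 221 222 222 222 222 222 222 139 144 223 222 225 237 237 237 237 237 237
0.113 20 22 20 21 21 21 33 35 36 36 53 124 125 198 217 217 197 167 127 116 54 157 219 236 236 236 235 231 220 221 220 220 220 221 220 221 221 221 172 123 222 222 225 237 237 237 237 237 237 237
0.118 21 21 20 20 22 20 24 37 33 34 82 126 125 160 218 219 218 193 126 50 138 185 236 237 237 237 236 221 221 221 221 221 221 221 222 222 222 197 112 222 223 225 237 237 238 237 237 238 238 237
```

```bash
cat > plan.py <<'E'
from prof import *
import sys,json,os
# usage: plan.py M D mode last_tx last_ty [nocam]  ; M gravity/mass scale, D drag
M,D=float(sys.argv[1]),float(sys.argv[2]);ltx,lty=float(sys.argv[3]),float(sys.argv[4]);cam=len(sys.argv)<6
S=json.load(open('st.json')) if os.path.exists('st.json') else None
o=ctrl.observe();q=o['eef_rot'];R=Ro.from_quat([*q[1:],q[0]]);G=grasp(o);L=unpt(p,G)
Rt=tilt(p[2])*Ro.from_matrix(np.c_[[-.908,.419,0],[.419,.908,0],[0,0,-1]])
cmd=np.array(S['cmd'])+Rt.apply([ltx/1e3,lty/1e3,0]) if S else G.copy()
hang=np.arctan2(L[1],L[0])-p[2]
x=S['x'] if S else 0.;v=S['v'] if S else 0.
sh=lambda x:hang+.65-np.arctan2(x-.028,.25)
xm=None
if cam:
    f=grab('wrist')
    for _ in range(3):
        u,pr,uv=profile(f,G,sh(x)-.65,.113)
        # dark thin dips
        bg=cv2.morphologyEx(pr.astype(np.uint8).reshape(-1,1),cv2.MORPH_CLOSE,np.ones((13,1),np.uint8))[:,0].astype(float)
        d=bg-pr; d[u<.0215]=0
        pk=[(round((u[i])*1e3,1),int(d[i])) for i in range(1,len(u)-1) if d[i]>35 and d[i]>=d[i-1] and d[i]>d[i+1]]
        c=[(abs(e-x),e,w) for ui,w in pk for e in(.040-ui/1e3,.0775-ui/1e3) if -.002<e<.076]
        both=[e for _,e,w in c if any(abs(e-e2)<.0025 and e2!=e for _,e2,_ in c)]
        if both: xm=float(np.mean(both))
        elif c: xm=min(c)[1]
        if xm is None: break
        x=xm
    print('peaks',pk,'both' if both else '')
s=sh(x);th=p[2]+s-.65
F=tilt(p[2]).inv().apply(o['force']);tg=[-np.sin(th),np.cos(th)];rd=[np.cos(th),np.sin(th)]
print('t %.2f s %.3f x %.1f (model %.1f) pred s %s v %.3f r %.4f'%(o['t'],s,x*1e3,(S['x'] if S else 0)*1e3,S and round(S['s'],3),v,np.hypot(L[0],L[1])),'Ftan %.1f Frad %.1f Fz %.1f'%(F[:2]@tg,F[:2]@rd,F[2]),'lag',(R.inv().apply(cmd-G)*1e3).round(1))
xs=[0,.3,.75,1.1,1.4];xr=[.043,.041,.037,.030,.030]
if S and cam and xm is not None: v=v+(s-S['s'])*.25/.6*.5   # mild velocity correction
def acc(s,v,x): return (80*x-D*v-4*M*np.sin(.75-s))/(5*M)
dt=.005;m=5*M
def step(s,v,x):
    a=acc(s,v,x);v+=a*dt;s+=v*dt/.25
    if s<0 : s,v=0.,max(v,0.)
    return s,v
if s<0:s=0.
if cam and S:   # held .05 s by the camera
    h=.25*s+x
    for _ in range(10): s,v=step(s,v,x);x=h-.25*s
rows=[];x0=x
for k in range(5):
    for j in range(25):
        xt=np.interp(s,xs,xr);x+=np.clip((xt-x)/.30,-.09,.09)*dt;s,v=step(s,v,x)
    X=pt(p,s-.65,.25,-.028+x,.166);sf=Rt.inv().apply(X-cmd)*1e3
    rows.append(sf);print('row %5.1f %5.1f (z %.1f)  s %.3f v %.3f x %.1f'%(*sf,s,v,x*1e3))
json.dump(dict(cmd=cmd.tolist(),s=s,v=v,x=x),open('st.json','w'))
E
python3 plan.py 1.07 22 0 0
```

```text
peaks [(np.float64(39.5), 100), (np.float64(77.0), 148)] 
t 3.77 s -0.000 x 0.5 (model 0.0) pred s None v 0.000 r 0.2504 Ftan 1.3 Frad -1.1 Fz 1.8 lag [0. 0. 0.]
row  -0.2  11.2 (z -0.1)  s 0.000 v 0.000 x 11.8
row   0.7  21.6 (z -0.1)  s 0.000 v 0.000 x 22.2
row   1.2  28.7 (z -0.1)  s 0.000 v 0.000 x 29.3
row   1.6  33.4 (z -0.1)  s 0.000 v 0.000 x 34.0
row   1.9  36.5 (z -0.1)  s 0.000 v 0.000 x 37.1
```

Emit:
drive_tool:
  rows:
    - {"ax": 0,"ay": 0,"az": 0,"tx": 0,"ty": 11,"tz": 0,"hand": 0}
    - {"ax": 0,"ay": 0,"az": 0,"tx": 0.5,"ty": 21.5,"tz": 0,"hand": 0}
    - {"ax": 0,"ay": 0,"az": 0,"tx": 1,"ty": 28.5,"tz": 0,"hand": 0}
    - {"ax": 0,"ay": 0,"az": 0,"tx": 1.5,"ty": 33.5,"tz": 0,"hand": 0}
    - {"ax": 0,"ay": 0,"az": 0,"tx": 2,"ty": 36.5,"tz": 0,"hand": 0}

```text
t: 4.45
eef_pos: [0.5503, -0.1881, 0.1619]
eef_rot: [0.033, 0.214, 0.976, 0.023]
force: [-5.3, -1.9, 3.6]
grip_width: 0.293
grip_force: 30.0
```

```bash
python3 plan.py 1.07 22 2 36.5
```

```text
peaks [(np.float64(40.5), 51), (np.float64(73.0), 56)] 
t 4.45 s 0.151 x -0.5 (model 37.1) pred s 0.0 v 0.000 r 0.2493 Ftan -2.7 Frad -4.5 Fz 4.0 lag [-0.8 -0.2 -0. ]
row   0.6   9.1 (z -0.1)  s 0.145 v -0.034 x 9.9
row   2.0  14.5 (z -0.1)  s 0.125 v -0.042 x 20.6
row   2.6  17.0 (z -0.1)  s 0.105 v -0.035 x 28.0
row   2.8  18.3 (z -0.1)  s 0.091 v -0.023 x 32.9
row   2.9  19.4 (z -0.1)  s 0.082 v -0.011 x 36.2
```

```bash
python3 - <<'E'
s=open('plan.py').read()
s=s.replace("if both: xm=float(np.mean(both))\n        elif c: xm=min(c)[1]","c=[k for k in c if abs(k[1]-xp)<.016]\n        if c: xm=min(c)[1]")
s=s.replace("xm=None\n","xm=None;xp=x;both=0\n",1)
s=s.replace("s-.65,.25,-.028+x,.166","s-.65,.248,-.028+x,.166")
s=s.replace("print('peaks',pk,'both' if both else '')","cv2.imwrite('pics/p%.2f.png'%o['t'],f['image'][:,:,::-1]);print('peaks',pk)")
open('plan.py','w').write(s)
import json;S=json.load(open('st.json'));S.update(s=0.,v=0.,x=.037);json.dump(S,open('st.json','w'))
E
python3 plan.py 1.07 22 0 0
```

```text
peaks [(np.float64(39.5), 89), (np.float64(73.0), 76)]
t 4.50 s -0.001 x 38.0 (model 37.0) pred s 0.0 v 0.000 r 0.2493 Ftan -3.5 Frad -4.5 Fz 5.7 lag [-0.8 -0.5 -0.1]
row   2.1   2.7 (z -0.1)  s 0.001 v 0.004 x 39.7
row   2.3   4.7 (z -0.1)  s 0.005 v 0.008 x 40.8
row   2.5   6.7 (z -0.1)  s 0.010 v 0.013 x 41.6
row   2.9   8.9 (z -0.1)  s 0.017 v 0.016 x 42.0
row   3.2  11.4 (z -0.1)  s 0.026 v 0.019 x 42.3
```

Emit:
drive_tool:
  rows:
    - {"ax": 0,"ay": 0,"az": 0,"tx": 1,"ty": 2.5,"tz": 0,"hand": 0}
    - {"ax": 0,"ay": 0,"az": 0,"tx": 2,"ty": 4.5,"tz": 0,"hand": 0}
    - {"ax": 0,"ay": 0,"az": 0,"tx": 2.5,"ty": 6.5,"tz": 0,"hand": 0}
    - {"ax": 0,"ay": 0,"az": 0,"tx": 3,"ty": 9,"tz": 0,"hand": 0}
    - {"ax": 0,"ay": 0,"az": 0,"tx": 3,"ty": 11.5,"tz": 0,"hand": 0}

```text
t: 5.18
eef_pos: [0.5538, -0.1771, 0.1625]
eef_rot: [0.034, 0.215, 0.976, 0.023]
force: [0.8, -4.7, -0.5]
grip_width: 0.288
grip_force: 30.0
```

```bash
python3 plan.py 1.07 22 3 11.5
```

```text
peaks [(np.float64(32.5), 92), (np.float64(59.0), 46), (np.float64(60.0), 38), (np.float64(66.0), 75)]
t 5.17 s 0.016 x 45.0 (model 42.3) pred s 0.026 v 0.019 r 0.2494 Ftan -4.2 Frad 2.3 Fz -0.4 lag [ 0.7 -0.2  0. ]
row   0.6   2.5 (z -0.1)  s 0.031 v 0.024 x 43.6
row   1.1   5.4 (z -0.1)  s 0.044 v 0.027 x 43.3
row   1.8   8.6 (z -0.1)  s 0.058 v 0.029 x 43.1
row   2.5  12.0 (z -0.1)  s 0.073 v 0.031 x 42.9
row   3.3  15.7 (z -0.1)  s 0.089 v 0.033 x 42.8
```

Emit:
drive_tool:
  rows:
    - {"ax": 0,"ay": 0,"az": 0,"tx": 0,"ty": 2,"tz": 0,"hand": 0}
    - {"ax": 0,"ay": 0,"az": 0,"tx": 0.5,"ty": 5,"tz": 0,"hand": 0}
    - {"ax": 0,"ay": 0,"az": 0,"tx": 1,"ty": 8,"tz": 0,"hand": 0}
    - {"ax": 0,"ay": 0,"az": 0,"tx": 1.5,"ty": 11.5,"tz": 0,"hand": 0}
    - {"ax": 0,"ay": 0,"az": 0,"tx": 2.5,"ty": 15,"tz": 0,"hand": 0}

```text
t: 5.85
eef_pos: [0.5574, -0.162, 0.1633]
eef_rot: [0.034, 0.215, 0.976, 0.023]
force: [2.2, -4.6, -0.1]
grip_width: 0.29
grip_force: 30.0
```

```bash
sed -i 's/\.65,\.248,/.65,.2488,/' plan.py; python3 plan.py 1.12 22 2.5 15
```

```text
peaks [(np.float64(33.0), 94), (np.float64(66.5), 87)]
t 5.85 s 0.080 x 44.5 (model 42.8) pred s 0.089 v 0.033 r 0.2494 Ftan -3.8 Frad 3.3 Fz -0.1 lag [ 0.2 -0.4  0. ]
row   0.8   4.0 (z -0.1)  s 0.102 v 0.031 x 42.7
row   1.8   7.7 (z -0.1)  s 0.118 v 0.032 x 42.6
row   2.8  11.5 (z -0.1)  s 0.135 v 0.034 x 42.4
row   4.0  15.5 (z -0.1)  s 0.152 v 0.035 x 42.3
row   5.2  19.7 (z -0.1)  s 0.170 v 0.037 x 42.2
```

Emit:
drive_tool:
  rows:
    - {"ax": 0,"ay": 0,"az": 0,"tx": 0,"ty": 4,"tz": 0,"hand": 0}
    - {"ax": 0,"ay": 0,"az": 0,"tx": 1,"ty": 7.5,"tz": 0,"hand": 0}
    - {"ax": 0,"ay": 0,"az": 0,"tx": 2,"ty": 11.5,"tz": 0,"hand": 0}
    - {"ax": 0,"ay": 0,"az": 0,"tx": 3.5,"ty": 15.5,"tz": 0,"hand": 0}
    - {"ax": 0,"ay": 0,"az": 0,"tx": 5,"ty": 19.5,"tz": 0,"hand": 0}

```text
t: 6.52
eef_pos: [0.5608, -0.1421, 0.1641]
eef_rot: [0.033, 0.215, 0.976, 0.023]
force: [-0.6, -2.8, 3.6]
grip_width: 0.292
grip_force: 30.0
```

```bash
python3 plan.py 1.15 22 5 19.5
```

```text
peaks [(np.float64(32.5), 93), (np.float64(66.0), 84)]
t 6.53 s 0.159 x 45.0 (model 42.2) pred s 0.17 v 0.037 r 0.2495 Ftan -2.7 Frad 0.2 Fz 3.7 lag [ 0.  -0.4 -0.1]
row   1.6   4.4 (z -0.1)  s 0.186 v 0.039 x 42.7
row   3.1   8.8 (z -0.1)  s 0.206 v 0.041 x 42.4
row   4.9  13.5 (z -0.1)  s 0.227 v 0.043 x 42.1
row   6.8  18.5 (z -0.1)  s 0.249 v 0.046 x 41.9
row   9.1  23.7 (z -0.1)  s 0.273 v 0.049 x 41.7
```

Emit:
drive_tool:
  rows:
    - {"ax": 0,"ay": 0,"az": 0,"tx": 1.5,"ty": 4,"tz": 0,"hand": 0}
    - {"ax": 0,"ay": 0,"az": 0,"tx": 3,"ty": 8,"tz": 0,"hand": 0}
    - {"ax": 0,"ay": 0,"az": 0,"tx": 4.5,"ty": 12.5,"tz": 0,"hand": 0}
    - {"ax": 0,"ay": 0,"az": 0,"tx": 6.5,"ty": 17.5,"tz": 0,"hand": 0}
    - {"ax": 0,"ay": 0,"az": 0,"tx": 8.5,"ty": 22.5,"tz": 0,"hand": 0}

```text
t: 7.2
eef_pos: [0.5625, -0.1181, 0.165]
eef_rot: [0.033, 0.215, 0.976, 0.023]
force: [-0.4, -3.2, 4.1]
grip_width: 0.289
grip_force: 30.0
```

```bash
python3 plan.py 1.2 22 8.5 22.5
```

```text
peaks [(np.float64(35.0), 93), (np.float64(65.0), 39), (np.float64(68.5), 96), (np.float64(77.5), 79), (np.float64(78.5), 78)]
t 7.20 s 0.266 x 42.5 (model 41.7) pred s 0.273 v 0.049 r 0.2495 Ftan -3.0 Frad 0.2 Fz 4.2 lag [ 0.1 -0.5 -0. ]
row   2.8   6.2 (z -0.1)  s 0.300 v 0.048 x 40.4
row   5.6  11.9 (z -0.1)  s 0.325 v 0.051 x 40.6
row   8.5  17.8 (z -0.1)  s 0.351 v 0.054 x 40.6
row  11.8  23.9 (z -0.1)  s 0.379 v 0.059 x 40.5
row  15.6  30.4 (z -0.1)  s 0.410 v 0.063 x 40.4
```

Emit:
drive_tool:
  rows:
    - {"ax": 0,"ay": 0,"az": 0,"tx": 2.5,"ty": 6,"tz": 0,"hand": 0}
    - {"ax": 0,"ay": 0,"az": 0,"tx": 5.5,"ty": 12,"tz": 0,"hand": 0}
    - {"ax": 0,"ay": 0,"az": 0,"tx": 8.5,"ty": 18,"tz": 0,"hand": 0}
    - {"ax": 0,"ay": 0,"az": 0,"tx": 12,"ty": 24,"tz": 0,"hand": 0}
    - {"ax": 0,"ay": 0,"az": 0,"tx": 15.5,"ty": 30.5,"tz": 0,"hand": 0}

```text
t: 7.88
eef_pos: [0.5611, -0.0837, 0.166]
eef_rot: [0.033, 0.215, 0.976, 0.023]
force: [0.5, -3.4, 5.1]
grip_width: 0.29
grip_force: 30.0
```

```bash
python3 plan.py 1.12 26 15.5 30.5
```

```text
peaks [(np.float64(37.0), 89), (np.float64(65.5), 51), (np.float64(70.5), 83)]
t 7.88 s 0.412 x 40.5 (model 40.4) pred s 0.41 v 0.063 r 0.2494 Ftan -3.3 Frad 0.7 Fz 5.1 lag [-0.1 -0.6 -0.1]
row   5.2   7.9 (z -0.1)  s 0.457 v 0.064 x 38.1
row  10.0  15.0 (z -0.1)  s 0.489 v 0.067 x 38.6
row  15.2  22.2 (z -0.1)  s 0.524 v 0.072 x 38.8
row  20.9  29.5 (z -0.1)  s 0.562 v 0.077 x 38.8
row  27.3  37.0 (z -0.1)  s 0.602 v 0.083 x 38.7
```

Emit:
drive_tool:
  rows:
    - {"ax": 0,"ay": 0,"az": 0,"tx": 5,"ty": 8,"tz": 0,"hand": 0}
    - {"ax": 0,"ay": 0,"az": 0,"tx": 10,"ty": 15,"tz": 0,"hand": 0}
    - {"ax": 0,"ay": 0,"az": 0,"tx": 15,"ty": 22,"tz": 0,"hand": 0}
    - {"ax": 0,"ay": 0,"az": 0,"tx": 21,"ty": 29.5,"tz": 0,"hand": 0}
    - {"ax": 0,"ay": 0,"az": 0,"tx": 27.5,"ty": 37,"tz": 0,"hand": 0}

```text
t: 8.55
eef_pos: [0.5517, -0.0383, 0.1667]
eef_rot: [0.034, 0.214, 0.976, 0.024]
force: [2.6, -2.3, 3.6]
grip_width: 0.291
grip_force: 30.0
```

```bash
sed -i 's/xr=\[.*/xr=[.043,.041,.037,.032,.032]/' plan.py; python3 plan.py 1.15 24 27.5 37
```

```text
peaks [(np.float64(41.0), 90), (np.float64(67.5), 40), (np.float64(69.5), 42), (np.float64(74.5), 41)]
t 8.55 s 0.614 x 36.5 (model 38.7) pred s 0.602 v 0.083 r 0.2494 Ftan -2.9 Frad 2.2 Fz 3.5 lag [-0.2 -0.9 -0.1]
row   9.4  10.0 (z -0.1)  s 0.675 v 0.089 x 34.1
row  18.5  18.8 (z -0.1)  s 0.722 v 0.096 x 35.3
row  28.4  27.4 (z -0.1)  s 0.772 v 0.105 x 35.9
row  39.4  35.9 (z -0.1)  s 0.827 v 0.115 x 36.0
row  51.6  44.3 (z -0.1)  s 0.888 v 0.126 x 35.8
```

Emit:
drive_tool:
  rows:
    - {"ax": 0,"ay": 0,"az": 0,"tx": 9.5,"ty": 10,"tz": 0,"hand": 0}
    - {"ax": 0,"ay": 0,"az": 0,"tx": 18.5,"ty": 19,"tz": 0,"hand": 0}
    - {"ax": 0,"ay": 0,"az": 0,"tx": 28.5,"ty": 27.5,"tz": 0,"hand": 0}
    - {"ax": 0,"ay": 0,"az": 0,"tx": 39.5,"ty": 36,"tz": 0,"hand": 0}
    - {"ax": 0,"ay": 0,"az": 0,"tx": 51.5,"ty": 44.5,"tz": 0,"hand": 0}

```text
t: 9.22
eef_pos: [0.5231, 0.0239, 0.1665]
eef_rot: [0.033, 0.214, 0.976, 0.024]
force: [3.4, -0.2, 4.2]
grip_width: 0.292
grip_force: 30.0
```

```bash
cp st.json st_prev.json; python3 plan.py 1.15 23 51.5 44.5
```

```text
peaks [(np.float64(44.0), 86), (np.float64(77.0), 60)]
t 9.22 s 0.902 x 33.5 (model 35.8) pred s 0.888 v 0.126 r 0.2496 Ftan -2.0 Frad 3.2 Fz 3.9 lag [-0.7 -1.  -0.1]
row  17.3   9.8 (z -0.1)  s 0.993 v 0.135 x 29.4
row  34.0  18.0 (z -0.1)  s 1.063 v 0.145 x 30.6
row  52.0  25.1 (z -0.1)  s 1.139 v 0.157 x 31.1
row  71.8  31.2 (z -0.1)  s 1.221 v 0.171 x 31.4
row  93.8  35.9 (z -0.1)  s 1.311 v 0.186 x 31.6
```

```bash
cat > brake.py <<'E'
from model import *
from scipy.optimize import differential_evolution as DE
import json
p=np.load('p.npy');st=json.load(open('st.json'))
def sim(rows,M=1.15,D=23.,s=.902,v=.131,x=.0335,hold=.05,dt=.0025,log=False):
    h=.25*s+x;T=[(h,hold)]+[(r,.125) for r in rows]+[(rows[-1],.4)];s*=.25;xmin=9;imp=0;hit=None;inb=False;out=[]
    for r,d in T:
        n=int(round(d/dt));dh=(r-h)/n
        for _ in range(n):
            h+=dh;x=h-s
            F=80*x if x>0 else 5000*x+60*(dh/dt-v)
            a=(F-D*v-4*M*np.sin(.75-s/.25))/(5*M);v+=a*dt;s+=v*dt
            if s<.2785 : xmin=min(xmin,x)
            if x<=0: imp=max(imp,-F)
            if s>=.325:
                if hit is None or v>hit: hit=v
                s=.325;v=0
        out.append((round(s*4,3),round(v,3),round((h-s)*1e3,1)))
    return xmin,imp,hit,s,out
h0=.25*.902+.0335
def rows(q): return np.concatenate([[.25*.993+.0294,.25*1.063+.0306],.25*1.063+.0306+np.cumsum(q)])
def cost(q):
    r=rows(q);c=0
    for M,D in((1.15,23),(1.1,25),(1.2,21)):
        xm,imp,hit,s,_=sim(r,M,D)
        c+=max(0,.024-xm)*3000+imp*.3+(0 if hit is None else max(0,hit-.01)*200)+abs(s-.325)*300
    return c+20*np.abs(np.diff(np.r_[.0185,q])).sum()
res=DE(cost,[(-.005,.02)]*3+[(-.005,.012)]*5,maxiter=60,popsize=10,seed=1,tol=1e-4)
print(res.fun,(res.x*1e3).round(1));r=rows(res.x)
for M,D in((1.15,23),(1.1,25),(1.2,21)):print(sim(r,M,D))
Rt=tilt(p[2])*Ro.from_matrix(np.c_[[-.908,.419,0],[.419,.908,0],[0,0,-1]])
# hand arc length -> position: arc h = .25 s + x ; use s=h/.25 split with x from the nominal sim
o=sim(r)[4][1:]
for hh,(s,v,x) in zip(r,o):
    print((Rt.inv().apply(pt(p,s-.65,.2488,-.028+hh-.25*s,.166)-np.array(st['cmd']))*1e3).round(1),s,v,x)
E
time timeout 300 python3 brake.py
```

```text
8.514186852580707 [10.6 -0.2  9.9  6.1  0.1  1.   0.9  0.4]
(np.float64(0.025347003154059966), np.float64(7.325070824529502), np.float64(0.00396731246766858), 0.325, [(np.float64(0.928), np.float64(0.132), np.float64(26.9)), (np.float64(0.995), np.float64(0.136), np.float64(28.9)), (np.float64(1.065), np.float64(0.145), np.float64(30.0)), (np.float64(1.14), np.float64(0.151), np.float64(22.0)), (np.float64(1.214), np.float64(0.141), np.float64(3.3)), (np.float64(1.272), np.float64(0.066), np.float64(-1.4)), (np.float64(1.29), np.float64(0.042), np.float64(0.3)), (np.float64(1.293), np.float64(-0.017), np.float64(-0.5)), (np.float64(1.297), np.float64(0.019), np.float64(-0.5)), (np.float64(1.3), np.float64(0.004), np.float64(-0.4)), (1.3, 0, np.float64(-0.0)), (1.3, 0, np.float64(-0.0))])
(np.float64(0.026502157729690112), np.float64(8.699250075488015), np.float64(0.00694084992508853), 0.325, [(np.float64(0.928), np.float64(0.13), np.float64(27.0)), (np.float64(0.993), np.float64(0.13), np.float64(29.5)), (np.float64(1.059), np.float64(0.137), np.float64(31.6)), (np.float64(1.13), np.
[... 846 characters left out ...]
6), np.float64(0.052), np.float64(0.1)), (np.float64(1.293), np.float64(0.046), np.float64(-0.6)), (np.float64(1.292), np.float64(-0.015), np.float64(-0.2)), (np.float64(1.297), np.float64(0.021), np.float64(-0.6)), (np.float64(1.3), np.float64(0.002), np.float64(-0.4)), (1.3, 0, np.float64(-0.0)), (1.3, 0, np.float64(-0.0))])
[17.2  9.7 -0.1] 0.995 0.136 28.9
[33.9 17.9 -0.1] 1.065 0.145 30.0
[43.6 22.  -0.1] 1.14 0.151 22.0
[43.  23.  -0.1] 1.214 0.141 3.3
[52.1 26.9 -0.1] 1.272 0.066 -1.4
[57.9 28.7 -0.1] 1.29 0.042 0.3
[58.  28.8 -0.1] 1.293 -0.017 -0.5
[58.9 29.1 -0.1] 1.297 0.019 -0.5
[59.7 29.4 -0.1] 1.3 0.004 -0.4
[60.1 29.4 -0.1] 1.3 0 -0.0
real	0m51.001s
user	0m51.352s
sys	0m0.198s
```

Emit:
drive_tool:
  rows:
    - {"ax": 0,"ay": 0,"az": 0,"tx": 17,"ty": 10,"tz": 0,"hand": 0}
    - {"ax": 0,"ay": 0,"az": 0,"tx": 34,"ty": 18,"tz": 0,"hand": 0}
    - {"ax": 0,"ay": 0,"az": 0,"tx": 43.5,"ty": 22,"tz": 0,"hand": 0}
    - {"ax": 0,"ay": 0,"az": 0,"tx": 43.5,"ty": 22.5,"tz": 0,"hand": 0}
    - {"ax": 0,"ay": 0,"az": 0,"tx": 52,"ty": 26.5,"tz": 0,"hand": 0}

```text
t: 9.9
eef_pos: [0.487, 0.0705, 0.1652]
eef_rot: [0.033, 0.214, 0.976, 0.024]
force: [0.9, 3.8, 6.8]
grip_width: 0.294
grip_force: 30.0
```

```bash
python3 - <<'E'
from prof import *
o=ctrl.observe();L=unpt(p,grasp(o));h=np.arctan2(L[1],L[0])-p[2]+.65
print(o['t'],'s if x=0',h+np.arctan2(.028,.25),'r',np.hypot(*L[:2]),o['force'],np.array(o['joint_vel']).round(3))
E
```

```text
9.9 s if x=0 1.2708642504154335 r 0.2512931268949183 [0.86317912 3.82892104 6.84455849] [-0.152 -0.078 -0.016  0.093  0.082 -0.021 -0.213]
```

Emit:
drive_tool:
  rows:
    - {"ax": 0,"ay": 0,"az": 0,"tx": 5,"ty": 2,"tz": 0,"hand": 0}
    - {"ax": 0,"ay": 0,"az": 0,"tx": 5.5,"ty": 2,"tz": 0,"hand": 0}
    - {"ax": 0,"ay": 0,"az": 0,"tx": 6,"ty": 2,"tz": 0,"hand": 0}
    - {"ax": 0,"ay": 0,"az": 0,"tx": 6.5,"ty": 2.5,"tz": 0,"hand": 0}
    - {"ax": 0,"ay": 0,"az": 0,"tx": 7,"ty": 2.5,"tz": 0,"hand": 0}

```text
t: 10.52
eef_pos: [0.4815, 0.0756, 0.165]
eef_rot: [0.033, 0.214, 0.976, 0.024]
force: [1.4, 5.3, 5.4]
grip_width: 0.289
grip_force: 30.0
```

```bash
python3 - <<'E'
from prof import *
o=ctrl.observe();L=unpt(p,grasp(o));h=np.arctan2(L[1],L[0])-p[2]+.65;s=h+np.arctan2(.028,.25)
F=tilt(p[2]).inv().apply(o['force']);a=p[2]+s-.65
print(o['t'],'s if x=0',s,'Ftan',F[:2]@[-np.sin(a),np.cos(a)],'Frad',F[:2]@[np.cos(a),np.sin(a)])
f=grab('wrist','w3.png');u,v,_=profile(f,grasp(o),s-.65,.113);print(' '.join('%d'%k for k in v[60::4]))
Rt=tilt(p[2])*Ro.from_matrix(np.c_[[-.908,.419,0],[.419,.908,0],[0,0,-1]])
print('tangent in tool',Rt.inv().apply(tilt(p[2]).apply([-np.sin(a),np.cos(a),0])))
E
```

```text
10.525 s if x=0 1.3006545088912278 Ftan 1.6922340306678658 Frad 5.51321848854913
19 20 19 21 34 34 33 33 22 46 120 120 120 120 120 120 122 121 121 95 64 122 122 145 149 157 154 158 157 154 158 156 158 158 158 157 158 157 100 120 222 230 230 230 230 230 230 230 230 230
tangent in tool [9.81933273e-01 1.89227503e-01 2.74248463e-17]
```

View pics/w3.png

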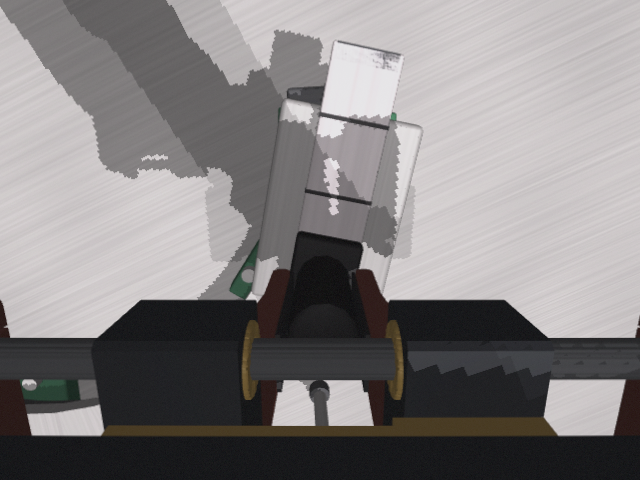

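The wrist view shows the handle back at rest (foot front at y≈245, first mark at y≈197), the shoe at about s=1.30 and still leaning on the handle with 1.7 N. I'll creep forward to seat it against the stop.

Emit:
drive_tool:
  rows:
    - {"ax": 0,"ay": 0,"az": 0,"tx": 1,"ty": 0.5,"tz": 0,"hand": 0}
    - {"ax": 0,"ay": 0,"az": 0,"tx": 2,"ty": 1,"tz": 0,"hand": 0}
    - {"ax": 0,"ay": 0,"az": 0,"tx": 3,"ty": 1.5,"tz": 0,"hand": 0}
    - {"ax": 0,"ay": 0,"az": 0,"tx": 4,"ty": 1.5,"tz": 0,"hand": 0}
    - {"ax": 0,"ay": 0,"az": 0,"tx": 5,"ty": 2,"tz": 0,"hand": 0}

```text
t: 11.2
eef_pos: [0.4779, 0.0785, 0.1648]
eef_rot: [0.033, 0.214, 0.976, 0.024]
force: [1.1, 2.2, 6.6]
grip_width: 0.293
grip_force: 30.0
```

```bash
cat > chk.py <<'E'
from prof import *
o=ctrl.observe();L=unpt(p,grasp(o));h=np.arctan2(L[1],L[0])-p[2]+.65;s=h+np.arctan2(.028,.25)
F=tilt(p[2]).inv().apply(o['force']);a=p[2]+s-.65
print(o['t'],'s if x=0',s,'Ftan',F[:2]@[-np.sin(a),np.cos(a)],'Frad',F[:2]@[np.cos(a),np.sin(a)],o['grip_width'])
f=grab('wrist','k%.2f.png'%o['t']);u,v,_=profile(f,grasp(o),.65,.113);print(' '.join('%d'%k for k in v[60::2]))
E
python3 chk.py
```

```text
11.2 s if x=0 1.3191724857778928 Ftan 0.05299399291380058 Frad 2.8308459465516425 0.29254928539531727
18 18 19 18 20 19 23 32 33 33 33 34 34 34 34 27 21 19 54 119 120 119 120 120 120 120 120 121 121 121 121 122 122 122 100 36 62 122 121 121 121 122 121 123 122 132 154 154 154 155 154 155 158 158 158 158 158 158 158 158 158 159 158 158 159 158 159 159 159 159 159 159 108 54 98 159 159 159 191 227 228 230 230 230 230 230 230 230 230 230 230 230 230 230 230 230 230 230 230 226
```

Emit:
drive_tool:
  rows:
    - {"ax": 0,"ay": 0,"az": 0,"tx": -2,"ty": -0.5,"tz": 0,"hand": 0}
    - {"ax": 0,"ay": 0,"az": 0,"tx": -4,"ty": -0.5,"tz": 0,"hand": 0}
    - {"ax": 0,"ay": 0,"az": 0,"tx": -4,"ty": -0.5,"tz": 0,"hand": 0.7}
    - {"ax": 0,"ay": 0,"az": 0,"tx": -4,"ty": -0.5,"tz": 0,"hand": 0.7}
    - {"ax": 0,"ay": 0,"az": 0,"tx": -4,"ty": -0.5,"tz": 0,"hand": 0.7}

```text
t: 11.88
eef_pos: [0.4809, 0.0754, 0.1644]
eef_rot: [0.032, 0.215, 0.976, 0.023]
force: [0.3, -0.1, -0.1]
grip_width: 0.598
grip_force: 0.0
```

Emit:
drive_tool:
  rows:
    - {"ax": 0,"ay": 0,"az": 0,"tx": 0,"ty": 0,"tz": 0,"hand": 0.7}
    - {"ax": 0,"ay": 0,"az": 0,"tx": 0,"ty": 0,"tz": -20,"hand": 0.7}
    - {"ax": 0,"ay": 0,"az": 0,"tx": 0,"ty": 0,"tz": -50,"hand": 0.7}
    - {"ax": 0,"ay": 0,"az": 0,"tx": 0,"ty": 0,"tz": -90,"hand": 0.7}
    - {"ax": 0,"ay": 0,"az": 0,"tx": 0,"ty": 0,"tz": -110,"hand": 0.7}

```text
t: 12.5
eef_pos: [0.4741, 0.0722, 0.2765]
eef_rot: [0.034, 0.215, 0.976, 0.024]
force: [0.2, 0.5, 0.5]
grip_width: 0.703
grip_force: 0.0
```

```bash
python3 - <<'E'
from model import *
p=np.load('p.npy');f=grab('wrist','w4.png');print(proj(f,[pt(p,.65,.25,-.028,.186)]),ctrl.observe()['t'],ctrl.observe()['force'])
E
```

```text
[[322.20757565 247.68422667]] 12.55 [ 0.26992323 -0.55894817  2.2558697 ]
```

View pics/w4.png

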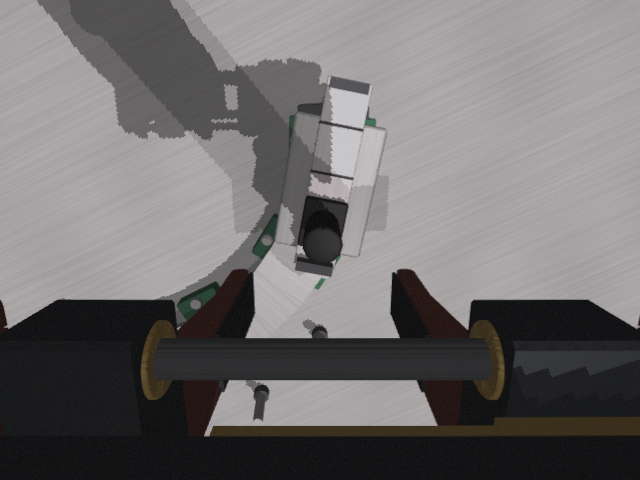

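The wrist view shows the shoe against the far stop. The post is at (322,243), within 5 px of where it should be, the handle is at rest, the fingers are clear, and both screws are still standing at (319,332) and (261,393). Handing in.

```bash
python3 -c "
from cell import ctrl
print(ctrl.finish_job())"
```

```text
the job is handed in; nothing more can be done
None
```

I pushed the shoe over the crest to the far stop and let go at about 12 s. Each reading of the handle between the start and the 5 cm mark showed 33–45 mm of spring press. The last 10 cm up to that mark had no reading (25–30 mm by my model). The shoe settled gently against the stop, the screws were still standing in the last view, and nothing else was approached.

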